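# Tip the loaf tin onto its base and set it home in the bench corner

### The job

The lidded loaf tin was left standing on its end: push it high on the lid side so that it tips over onto its base, lid up. Then push it sideways flush against the long rail of the steel corner guide, and after that along the rail until it is pressed firmly home against the short stop, and leave it there flush with both. The sheet metal dents easily, so feel for the contact and never push the tin harder than about 2 kg of force (20 N); leave the other things on the bench alone.

Things in the scene. Friction and masses are not known exactly. Their poses are not given: they have to be found in the camera images.
- tin: Closed loaf tin: dark-steel box; its dull aluminium lid (two ribs, three vent holes) is one long side and stays on. It starts standing on a small end: 100 mm along x, 90 mm along y, 200 mm tall along z. Origin: centre of that end. Lid on the +y face, base on the -y face: it must fall towards -y; then +y points up and it lies 200 mm long, 100 mm wide, 90 mm high.
- tin_mid (a point): Middle of the loaf tin and its centre of mass, 100 mm from its origin along its +z; 45 mm above the bench when it lies on its base. The tin weighs 0.35 to 0.65 kg; sliding it takes about 2 to 8 N. Standing and pushed level in its top third it tips at under 3 N, and goes over by itself once leaning 25 degrees.
- corner: Rigid L-shaped steel guide fixed to the bench: long rail and short stop, both 40 mm high, 20 mm thick. Origin: inside corner at bench level. Rail's inner face: plane x = 0, from y = 0 to +360 mm; stop's inner face: plane y = 0, from x = 0 to -130 mm. The open side is -x, +y. Seated, the tin lies along the rail with its middle at x = -50, y = +100 mm.
- rail: The long rail of the corner guide; same origin and axes as the corner guide.
- stop: The short stop of the corner guide; same origin and axes as the corner guide.
- oil_tin: Bystander: standing rectangular oil tin, 85 x 115 mm, 233 mm tall over its cap; origin at the centre of its underside.
- tub: Bystander: open clear plastic tub, 110 mm across, 75 mm tall; origin at the centre of its underside.
- scraper: Bystander: dough scraper lying flat, about 95 x 130 mm, 22 mm high; origin on the bench under the middle of its blade.
Not all that is in view belongs to the job. Leave any red look-alike of the tin alone.

How it is judged (in metres and radians):
On the way, in this order (a step that is already met when the one before it is completed fails the run):
1. the tin lies on its base, lid up (angle between tin's own y axis and vertical below 0.05 rad and height (world z) of tin_mid below 0.05 m), for 0.2 s.
2. lid up, it lies flush along the long rail (within 3 mm and 0.04 rad), before the stop is reached (all of step 1 and angle between the z axis of tin and the y axis of corner, either way round below 0.04 rad and x of tin_mid in the frame of corner above -0.053 m), for 0.2 s.
3. flush along the rail, it is pressed against the stop with more than 3 N for 0.3 s (all of step 1 and angle between the z axis of tin and the y axis of corner, either way round below 0.04 rad and contact force between tin and stop above 3 N), for 0.3 s.
At the end, for the whole second after the job is handed in: The tin rests on its base, lid up (within 0.05 rad), its long side within 3 mm of the rail and parallel to it within 0.03 rad, its end within 3 mm of the stop (all of step 1 and angle between the z axis of tin and the y axis of corner, either way round below 0.03 rad and x of tin_mid in the frame of corner above -0.053 m and y of tin_mid in the frame of corner below 0.103 m and linear speed of tin below 0.01 m/s); the robot touches nothing.
It fails at once if the robot pushes the tin with more than 30 N (contact force between any of the fingers, the arm and tin above 30 N).
It fails at once if the oil tin is moved more than 15 mm (distance of oil_tin from where it was at the start of the episode above 0.015 m).
It fails at once if the tub is moved more than 15 mm (distance of tub from where it was at the start of the episode above 0.015 m).
It fails at once if the scraper is moved more than 15 mm (distance of scraper from where it was at the start of the episode above 0.015 m).
It also fails if it takes over 72 s, if anything falls off the work surface, if the arm or the gripper's body presses on something with over 40 N, if the wrist force passes 120 N, or if a joint passes its speed limit or range.

### The arm

A 6-joint arm with a two-finger parallel gripper is mounted at the origin on the work surface. World frame = base frame: x ahead of the robot, y to its left, z up, the work surface at z = 0. Lengths are in mm, angles in rad, forces in N, time in s.
With the tool pointing down it reaches from about 300 to 775 mm from the base axis. Payload 14.6 kg.
Tool frame: the origin (TCP) lies midway between the tips of the shut fingers; the grasp point (between the pads) lies grasp_offset behind it (grasp_offset is the distance from the TCP to the grasp point, in mm); z points along the fingers, y is the line along which they close (so a half turn about z gives the same grasp; the last joint's range is limited). The gripper opens to 94 mm and grips with 3 to 60 N. Pads are 16 mm wide; open, the fingers measure 119 mm over their backs; the gripper's body (75 mm by 177 mm) begins 78 mm behind the grasp point.
Start: joints at [-1.172, 0.3, 1.521, -0, 1.321, -0.067], TCP at [247.018, -491.398, 205.446] pointing down, gripper open.
Joint ranges: [-3.03, 3.03], [-0.79, 2.21], [0.23, 2.52], [-1.04, 4.18], [0, 3.07], [-2.55, 2.55]. Speed limits (rad/s): [2.22, 2.22, 2.57, 3.14, 3.14, 3.14].

### API

Orientations are given as [roll, pitch, yaw] about the fixed x, y, z axes, in that order (R = Rz(yaw) Ry(pitch) Rx(roll)).
In Python, from cell import * gives the robot as it stands. The module is installed in compiled form; this text tells all that it offers.
- The arm moves only by the shell command python3 -m jog 'ROWS' [FORCE]. ROWS is JSON, a list of rows, each a list of 3 entries, a list of its own where there are three numbers: the finger opening in mm, from 0 to 94, then the shift along the tool's x, y, z in units of 50 mm (1.0 is 50 mm), then the turn about the tool's z in units of 180 degrees (1.0 is 180 degrees). In form: [[fingers, [dx, dy, dz], twist], ...]. A call has 1 to 20 rows; each row shifts and turns the commanded pose from where the row before left it, along the tool's axes as they then stand; what a row does not reach is not made up. A row lasts 1/10 s, in which the tool goes at most 50 mm and 8.59 degrees, less where a joint would pass 70% of its speed; a pose out of reach is approached as far as the arm can. A call with a number of a shift or a turn outside -1 to 1 is refused whole. A call with a gripper value outside its range is refused whole. The fingers move at their own pace and stop on an object; FORCE is the grip in N (left out, the last holds). Time passes only in rows, so rows that do not move let the fingers close. It gives the time, the measured TCP pose, the force, the opening and the grip force at its end, in the units of the state.
- read_state(): the state, without advancing time (a new reading comes with each control period).
- camera(name): name is "scene" or "side" or "wrist"; returns the picture (420x560x3 uint8, red, green, blue); there is no depth.
- calibration(name): a dict with "mtx" (3x3 intrinsics, pixels), "distortion" ([k1, k2, p1, p2, k3] as OpenCV has them; the pictures are not rectified), "cam_to_world" (4x4, takes a point from camera to world coordinates); the wrist camera has in their place "hand_eye" (4x4, takes a point from camera to tool coordinates, whose origin is the TCP and whose axes are the flange's). Camera axes: x right, y down, z forward; pixel columns grow to the right and rows downward; lengths in mm; the calibration is good to about 2 mm. A picture is of the moment at which its call begins: read the wrist's pose just before it. calibration takes no time and is no camera call.
- sign_off(): hands the job in; it is judged then, once.
Trained networks look in the newest picture that a camera, given by its name, has taken for a name from the list of things; names that differ only in an ending like _2 or _b are one class to them, and where a whole thing is asked for, a point or a joint stands for the part that bears it (a point fixed in the world has none). Each returns a list of dicts, best first, with "conf" (0 to 1); they miss things now and then, are a little off and sometimes report something else, mostly with a low value. They report only what shows in the picture. A call takes as long as a camera call. They do not tell look-alikes from the thing itself.
- regions_of(camera, query): "pixels" (420x560 bool, what is visible of it) and "rect" ([centre column, centre row, width, height] in pixels, round what is visible of it).
The state is a dict: "clock": time; "joints": joint angles; "qd": joint speeds; "effort": joint torques, N m; "eef_pos": TCP position; "eef_rot": TCP orientation; "wrist_force": force on the tool from outside, world axes, zero at the start; "moment": the same for the moment, N m; "finger_gap": finger opening in mm; "finger_force": force on a finger pad.
Only numpy, scipy, OpenCV 4.12 (cv2) and the standard library are available. Lean on these libraries where they do the work, as an engineer would, in place of code of your own. Each camera call takes 0.05 s, during which the arm holds its last target. There are 200 camera calls.

## Working session

There is one attempt and no reset: what is moved stays moved. The work goes in short steps, Python scripts to look and compute and a shell command to move; the robot and the scene stay as the last step left them, time stands still between calls to the robot, and variables do not carry over. Pictures are saved under pics/ and viewed, at most 10 in all, crops included, and the job is handed in when it is done.

```bash
mkdir -p pics; cat > h.py <<'E'
from cell import *
import numpy as np, cv2
def ray(cam,px):
    c=calibration(cam); p=cv2.undistortPoints(np.array(px,float).reshape(-1,1,2),np.array(c["mtx"],float),np.array(c["distortion"],float)).reshape(-1,2)
    T=np.array(c["cam_to_world"]); d=np.c_[p,np.ones(len(p))]@T[:3,:3].T
    return T[:3,3],d
def at_z(cam,px,z):
    o,d=ray(cam,px); return o+d*((z-o[2])/d[:,2])[:,None]
def proj(cam,P):
    c=calibration(cam); T=np.linalg.inv(np.array(c["cam_to_world"]))
    r,_=cv2.Rodrigues(T[:3,:3]); return cv2.projectPoints(np.array(P,float).reshape(-1,1,3),r,T[:3,3],np.array(c["mtx"],float),np.array(c["distortion"],float))[0].reshape(-1,2)
E
python3 - <<'E'
from h import *
a=camera("scene");b=camera("side")
cv2.imwrite("pics/scene.png",a[:,:,::-1]);cv2.imwrite("pics/side.png",b[:,:,::-1])
for cam in("scene","side"):
    print(cam,np.round(np.array(calibration(cam)["cam_to_world"])[:3,3]))
    for n in("tin","corner","oil_tin","tub","scraper"):
        for r in regions_of(cam,n)[:3]: print(n,round(r["conf"],2),np.round(r["rect"]))
E
```

```text
scene [ 844. -726.  919.]
tin 0.72 [313. 166.  40.  78.]
tin 0.69 [312. 112.  46.  56.]
corner 0.62 [321. 274. 117. 129.]
oil_tin 0.57 [265. 368.  79. 104.]
scraper 0.93 [218. 285.  40.  44.]
side [ 498.  487. 1321.]
tin 0.86 [261. 267.  43.  48.]
tin 0.74 [320. 284.  48.  47.]
corner 0.72 [234. 196.  75. 110.]
oil_tin 0.65 [254.  81.  38.  68.]
oil_tin 0.56 [317. 100.  33.  38.]
tub 0.74 [315. 101.  30.  36.]
scraper 0.73 [313. 163.  39.  43.]
```

View pics/scene.png

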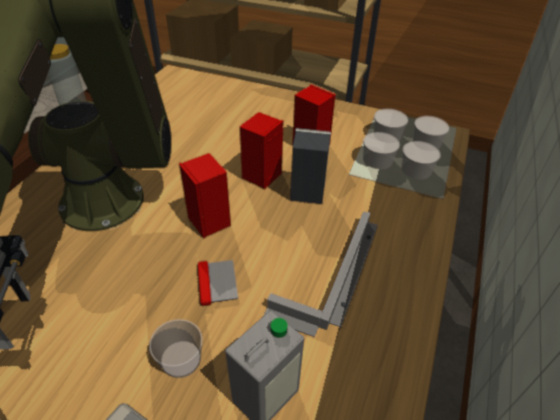

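View pics/side.png

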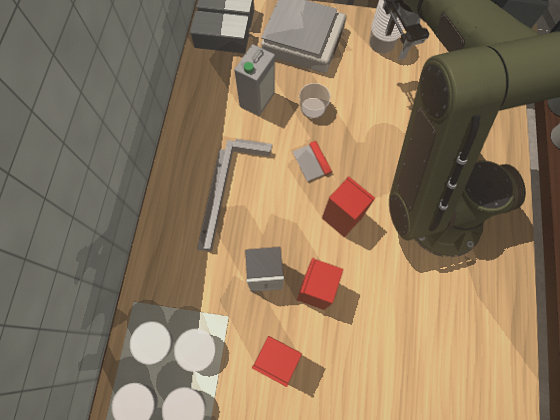

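The steel-grey box at scene (310,166) / side (265,268) fits the tin: dark steel, with a bright lid strip on its far side. The three red boxes at scene (206,195), (262,150) and (314,112) are look-alikes. The guide is at scene (330,280), and the oil tin (265,368), tub (176,347) and scraper (218,283) are further off. I'll confirm this in an enlarged crop.

```bash
python3 - <<'E'
import cv2,numpy as np
a=cv2.imread("pics/scene.png");b=cv2.imread("pics/side.png")
A=cv2.resize(a[110:350,250:390],None,fx=2.5,fy=2.5,interpolation=cv2.INTER_CUBIC)   # 350x600
B=cv2.resize(b[125:305,190:325],None,fx=3.3,fy=3.3,interpolation=cv2.INTER_CUBIC)
m=np.zeros((600,800,3),np.uint8);m[:600,:350]=A;m[:B.shape[0],354:354+B.shape[1]]=B[:, :446]
cv2.imwrite("pics/crop.png",m)
E
```

```text
(no output)
```

View pics/crop.png

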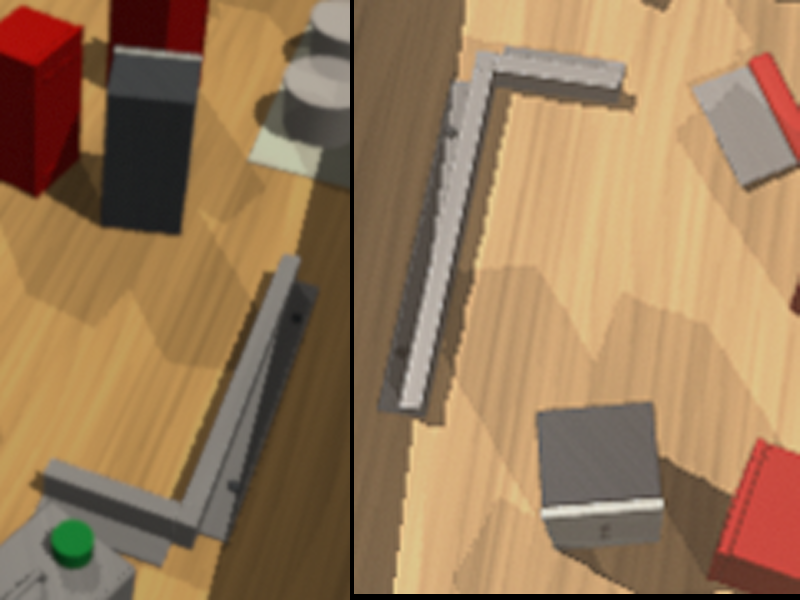

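The crop confirms it: a dark box with the pale aluminium lid plate on the side away from the stop, clear of the red boxes. Next I fit the poses.

```bash
cat > fit.py <<'E'
from h import *
from scipy.optimize import least_squares
S=lambda u,v:(190+(u-354)/3.3-.5,125+v/3.3-.5)
C=lambda u,v:(250+u/2.5-.5,110+v/2.5-.5)
def fit(obs,x0):
    def res(p,full=0):
        c,s=np.cos(p[2]),np.sin(p[2]);r=[]
        for cam,px,L in obs:
            L=np.array(L,float);P=[p[0]+c*L[0]-s*L[1],p[1]+s*L[0]+c*L[1],L[2]]
            r+=list(proj(cam,P)[0]-px)
        return np.array(r)
    f=least_squares(res,x0,loss="soft_l1",x_scale=[10,10,.1]);print(np.round(f.x,3),np.round(res(f.x),1));return f.x
if __name__=="__main__":
    p=at_z("side",[S(492,75),S(422,408),S(616,90),S(538,411),S(654,402),S(662,506),S(541,517)],40);print(np.round(p))
    p2=at_z("side",[S(538,411),S(654,402),S(662,506),S(541,517)],200);print(np.round(p2))
    co=[("side",S(492,75),(0,0,40)),("side",S(422,408),(0,360,40)),("side",S(616,90),(-130,0,40)),("side",S(627,65),(-130,-20,40)),("side",S(400,406),(20,360,40)),
     ("scene",C(285,256),(0,360,40)),("scene",C(300,259),(20,360,40)),("scene",C(52,460),(-130,0,40)),("scene",C(45,480),(-130,-20,40))]
    y=p[1]-p[0];fit(co,[p[0][0],p[0][1],np.arctan2(y[1],y[0])-np.pi/2])
    m=p2.mean(0)
    ti=[("side",S(538,411),(-50,-45,200)),("side",S(654,402),(50,-45,200)),("side",S(662,506),(50,45,200)),("side",S(541,517),(-50,45,200)),
    ("side",S(556,547),(-50,45,0)),("side",S(660,541),(50,45,0)),("scene",C(104,227),(50,-45,0)),("scene",C(181,234),(-50,-45,0)),("scene",C(115,48),(50,45,200)),("scene",C(202,57),(-50,45,200))]
    d=p2[1]-p2[0];fit(ti,[m[0],m[1],np.arctan2(d[1],d[0])])
    for n,cam in(("scraper","side"),("tub","side"),("oil_tin","side")):
        r=regions_of(cam,n)
        if r: print(n,np.round(at_z(cam,[r[0]["rect"][:2]],20)))
    print(read_state())
E
python3 fit.py
```

```text
[[ 734. -134.   40.]
 [ 738.  218.   40.]
 [ 606. -135.   40.]
 [ 630.  205.   40.]
 [ 523.  181.   40.]
 [ 502.  277.   40.]
 [ 610.  303.   40.]]
[[613. 240. 200.]
 [520. 219. 200.]
 [501. 303. 200.]
 [596. 326. 200.]]
[ 7.3642e+02 -1.4277e+02 -9.0000e-03] [-0.2 -2.5 -0.3 -0.4  0.3 -1.7 -2.1  0.6  0.  -0.8 -0.7 -1.2  0.2 -0.5
  0.2 -0.3 -0.3 -1.8]
[540.839 353.568  -2.956] [  1.4  63.6   4.7  64.8   0.6  -1.1  -0.2  -3.   -0.7  -1.7  -0.1  -1.2
   6.3 -35.2   5.9 -34.   -0.1  -0.    0.3   0.7]
scraper [[ 455. -126.   20.]]
tub [[ 477. -368.   20.]]
oil_tin [[ 703. -418.   20.]]
{'clock': 0.75, 'joints': array([-1.17161781e+00,  2.99830490e-01,  1.52097530e+00,  4.83009802e-06,
        1.32070174e+00, -6.66165352e-02]), 'qd': array([ 0.00028862,  0.00020373,  0.00085068,  0.0004281 , -0.00131521,
        0.00120053]), 'effort': array([ 1.62598935e-03, -5.31604850e+01, -3.52895558e+01,  7.08666444e-02,
        2.11463682e-02,  1.15942771e-05]), 'eef_pos': array([ 247.01420006, -491.41164503,  205.49418622]), 'eef_rot': array([3.14150741e+00, 9.96800260e-07, 4.65793852e-01]), 'wrist_force': array([-0.75399904, -0.76745502,  0.05326022]), 'moment': array([ 0.00569129, -0.02501616, -0.03043564]), 'finger_force': 0.0, 'finger_gap': 94.2022469560643}
```

```bash
python3 - <<'E'
from fit import *
ti=[("side",S(538,411),(50,-45,200)),("side",S(654,402),(-50,-45,200)),("side",S(662,506),(-50,45,200)),("side",S(541,517),(50,45,200)),
("side",S(556,547),(50,45,0)),("side",S(660,541),(-50,45,0)),("scene",C(104,227),(-50,-45,0)),("scene",C(181,234),(50,-45,0)),("scene",C(115,48),(-50,45,200)),("scene",C(202,57),(50,45,200))]
fit(ti,[557,272,.2])
# red boxes: footprint guess from the side view tops at z=200
for q in [(350,205),(321,284),(278,361)]:print(np.round(at_z("side",[q],100)))
E
```

```text
[5.57642e+02 2.71608e+02 2.26000e-01] [-1.1 -0.7  0.4 -0.9  0.9  0.4  0.   0.1 -0.5  1.   0.1  0.2 -2.1  0.5
  0.4  1.5  0.  -0.9  0.4 -0.9]
[[329.  36. 100.]]
[[390. 289. 100.]]
[[483. 516. 100.]]
```

Tin at (558,272), yaw 0.226. Guide corner at about (736,-143), yaw about 0. I rise, twist to yaw 1.80 and travel behind the lid.

```bash
python3 -m jog '[[0,[0,0,-0.8],-0.047],[0,[0,0,-0.8],-0.047],[0,[0,0,-0.8],-0.047],[0,[0,0,0],-0.047],[0,[0,0,0],-0.047],[0,[0,0,0],-0.047],[0,[0,0,0],-0.047],[0,[0,0,0],-0.047],[0,[0,0,0],-0.047],[0,[0,0,0],0]]' 10; python3 -m jog '[[0,[0.525,0.763,0],0],[0,[0.525,0.763,0],0],[0,[0.525,0.763,0],0],[0,[0.525,0.763,0],0],[0,[0.525,0.763,0],0],[0,[0.525,0.763,0],0],[0,[0.525,0.763,0],0],[0,[0.525,0.763,0],0],[0,[0.525,0.763,0],0],[0,[0.525,0.763,0],0],[0,[0,0,0],0]]'
```

```text
clock: 1.75
eef_pos: [247.0, -491.4, 325.4]
eef_rot: [-3.142, -0.0, 1.797]
wrist_force: [0.4, 0.6, -0.5]
finger_gap: 17.2
finger_force: 0.0
clock: 2.85
eef_pos: [563.0, -146.9, 324.6]
eef_rot: [-3.141, -0.001, 1.794]
wrist_force: [0.2, -1.2, -0.6]
finger_gap: 0.4
finger_force: 0.0
```

```bash
python3 -m jog '[[0,[0.92,0.168,0],0],[0,[0.92,0.168,0],0],[0,[0.92,0.168,0],0],[0,[0.92,0.168,0],0],[0,[0.92,0.168,0],0],[0,[0.92,0.168,0],0],[0,[0.92,0.168,0],0],[0,[0.92,0.168,0],0],[0,[0.92,0.168,0],0],[0,[0.92,0.168,0],0],[0,[0.92,0.168,0],0],[0,[0,0,0.74],0],[0,[0,0,0.74],0],[0,[0,0,0.74],0],[0,[0,0,0.74],0],[0,[0,0,0],0],[0,[0,0,0],0]]'
python3 - <<'E'
from h import *
a=camera("scene");b=camera("side")
cv2.imwrite("pics/s2.png",np.hstack([a[60:280,200:420],b[180:400,150:370]])[:,:,::-1].repeat(1,0))
E
```

```text
clock: 4.55
eef_pos: [538.9, 362.9, 178.7]
eef_rot: [3.141, -0.0, 1.792]
wrist_force: [0.2, -0.1, 1.0]
finger_gap: 0.2
finger_force: 0.0
```

View pics/s2.png

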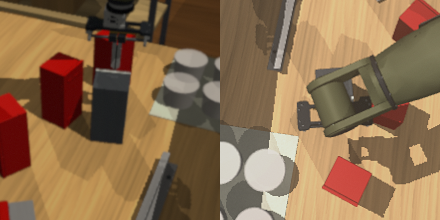

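The gripper (scene crop (115,50)) is directly behind the lid. I push slowly to feel contact.

```bash
python3 -m jog '[[0,[-0.12,0,0],0],[0,[-0.12,0,0],0],[0,[-0.12,0,0],0],[0,[-0.12,0,0],0],[0,[-0.08,0,0],0],[0,[-0.05,0,0],0],[0,[-0.05,0,0],0],[0,[0,0,0],0]]'; python3 -m jog '[[0,[-0.05,0,0],0],[0,[-0.05,0,0],0],[0,[-0.05,0,0],0],[0,[-0.05,0,0],0]]';python3 -m jog '[[0,[-0.05,0,0],0],[0,[-0.05,0,0],0],[0,[-0.05,0,0],0],[0,[-0.05,0,0],0]]'
```

```text
clock: 5.45
eef_pos: [545.9, 330.7, 177.4]
eef_rot: [-3.142, 0.0, 1.795]
wrist_force: [0.3, -0.3, -0.0]
finger_gap: 0.4
finger_force: 0.0
clock: 5.85
eef_pos: [548.1, 321.4, 177.8]
eef_rot: [3.141, -0.001, 1.795]
wrist_force: [-0.3, 2.5, 2.8]
finger_gap: 0.6
finger_force: 1.2
clock: 6.25
eef_pos: [550.3, 311.3, 177.5]
eef_rot: [3.141, -0.0, 1.795]
wrist_force: [0.1, 1.1, 1.7]
finger_gap: 0.3
finger_force: 1.1
```

```bash
python3 -m jog '[[0,[-0.05,0,0],0],[0,[-0.05,0,0],0],[0,[-0.05,0,0],0],[0,[-0.05,0,0],0]]'
```

```text
clock: 6.65
eef_pos: [552.5, 301.5, 177.4]
eef_rot: [-3.142, 0.0, 1.795]
wrist_force: [-0.3, 2.9, 2.1]
finger_gap: 0.1
finger_force: 1.0
```

Contact at y ≈ 323 with 2–3 N, and the tin is tipping. I continue past balance.

```bash
python3 -m jog '[[0,[-0.07,0,0],0],[0,[-0.07,0,0],0],[0,[-0.07,0,0],0],[0,[-0.07,0,0],0],[0,[-0.07,0,0],0],[0,[-0.07,0,0],0],[0,[-0.07,0,0],0],[0,[-0.07,0,0],0]]';python3 -m jog '[[0,[-0.07,0,0],0],[0,[-0.07,0,0],0],[0,[-0.07,0,0],0],[0,[-0.07,0,0],0],[0,[-0.07,0,0],0],[0,[-0.07,0,0],0],[0,[-0.07,0,0],0],[0,[-0.07,0,0],0],[0,[-0.07,0,0],0],[0,[-0.07,0,0],0],[0,[-0.07,0,0],0],[0,[-0.07,0,0],0]]'
```

```text
clock: 7.45
eef_pos: [558.7, 274.1, 177.4]
eef_rot: [-3.141, 0.0, 1.795]
wrist_force: [-0.3, 1.3, 0.8]
finger_gap: 0.2
finger_force: 0.4
clock: 8.65
eef_pos: [568.0, 233.2, 177.4]
eef_rot: [-3.142, 0.0, 1.795]
wrist_force: [0.4, 0.7, -0.1]
finger_gap: 0.3
finger_force: 0.0
```

```bash
python3 -m jog '[[94,[0,0,-0.8],0],[94,[0,0,-0.8],0],[94,[0,0,-0.8],0],[94,[0,0,0],0],[94,[0,0,0],0]]'
python3 - <<'E'
from h import *
a=camera("scene");b=camera("side")
m=np.zeros((600,800,3),np.uint8)
m[:,:395]=cv2.resize(a[110:350,232:390],(395,600),interpolation=cv2.INTER_CUBIC);m[:,400:]=cv2.resize(b[130:310,195:315],(400,600),interpolation=cv2.INTER_CUBIC)
cv2.imwrite("pics/s3.png",m[:,:,::-1])
E
```

```text
clock: 9.15
eef_pos: [568.1, 233.4, 297.8]
eef_rot: [3.14, -0.0, 1.795]
wrist_force: [0.4, 0.4, -0.9]
finger_gap: 37.5
finger_force: 0.0
```

View pics/s3.png

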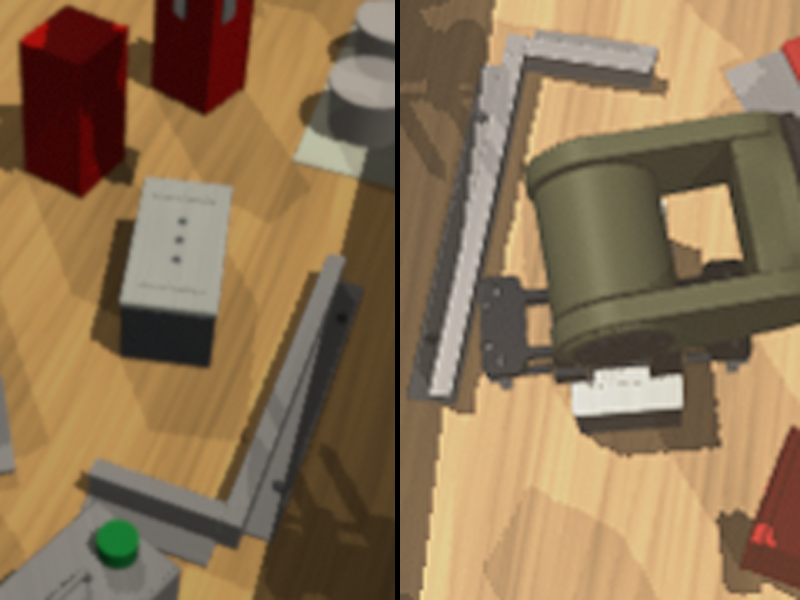

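The tin lies lid up: lid corners at crop (145,179), (232,186), (213,311), (122,302). I fit its pose.

```bash
python3 - <<'E'
from fit import *
D=lambda u,v:(232+u/2.5-.5,110+v/2.5-.5)
o=[("scene",D(145,179),(-50,100,90)),("scene",D(232,186),(50,100,90)),("scene",D(213,311),(50,-100,90)),("scene",D(122,302),(-50,-100,90)),("scene",D(124,355),(-50,-100,0)),("scene",D(208,365),(50,-100,0))]
fit(o,[590,131,.22])
E
```

```text
[5.91233e+02 1.23577e+02 2.30000e-01] [-0.1 -1.9  0.1 -0.9  1.8  0.1 -1.2 -0.9 -2.5  1.2  1.2  1.7]
```

```bash
python3 -m jog '[[94,[-0.653,-0.615,0],0],[94,[-0.653,-0.615,0],0],[94,[-0.653,-0.615,0],0],[94,[0,0,0],-0.0477],[94,[0,0,0],-0.0477],[94,[0,0,0],-0.0477],[94,[0,0,0],-0.0477],[94,[0,0,0],-0.0477],[94,[0,0,0],-0.0477],[94,[0,0,0],-0.0477],[94,[0,0,0],-0.0477],[94,[0,0,0],-0.0477],[94,[0,0,0.7],0],[94,[0,0,0.7],0],[94,[0,0,0.7],0],[94,[0,0,0.7],0],[94,[0,0,0],0]]'
python3 - <<'E'
from h import *
a=camera("scene");b=camera("side")
cv2.imwrite("pics/s4.png",cv2.resize(np.hstack([a[40:340,120:400],b[130:430,190:470]]),(800,429))[:,:,::-1])
E
```

```text
clock: 10.95
eef_pos: [497.2, 117.0, 152.6]
eef_rot: [-3.14, -0.009, -3.14]
wrist_force: [-0.6, -0.5, 0.4]
finger_gap: 93.9
finger_force: 0.0Traceback (most recent call last):
  File "<stdin>", line 3, in <module>
    return _nx.concatenate(arrs, 1, dtype=dtype, casting=casting)
           ~~~~~~~~~~~~~~~^^^^^^^^^^^^^^^^^^^^^^^^^^^^^^^^^^^^^^^
ValueError: all the input array dimensions except for the concatenation axis must match exactly, but along dimension 0, the array at index 0 has size 300 and the array at index 1 has size 290
```

```bash
python3 - <<'E'
from h import *
a=camera("scene");b=camera("side")
cv2.imwrite("pics/s4.png",cv2.resize(np.hstack([a[40:320,120:400],b[130:410,190:470]]),(800,400))[:,:,::-1])
E
```

```text
(no output)
```

View pics/s4.png

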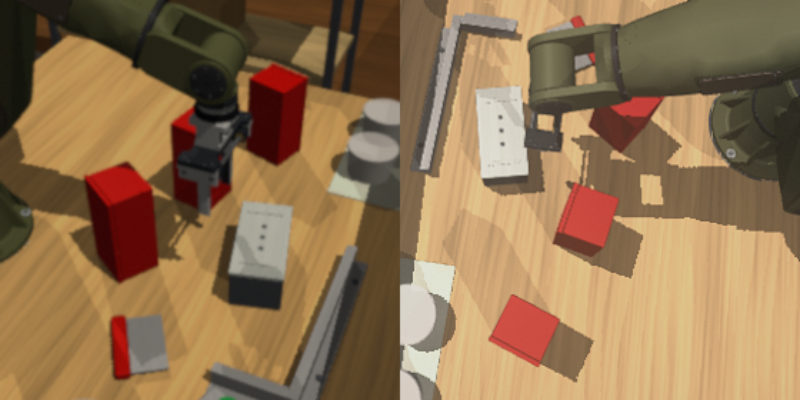

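The picture shows the gripper (left (210,160)) between the tin (260,255) and the red box, with the forearm well above everything. I descend and approach.

```bash
python3 -m jog '[[94,[0,0,0.6],0],[94,[0,0,0.6],0],[94,[0,0,0.6],0],[94,[0,0,0.55],0],[94,[-0.1,0,0],0],[94,[-0.1,0,0],0],[94,[-0.04,0,0],0],[94,[0,0,0],0]]'; python3 -m jog '[[94,[-0.04,0,0],0],[94,[-0.04,0,0],0],[94,[-0.04,0,0],0]]';python3 -m jog '[[94,[-0.04,0,0],0],[94,[-0.04,0,0],0],[94,[-0.04,0,0],0]]'
```

```text
clock: 11.95
eef_pos: [513.0, 117.6, 41.6]
eef_rot: [3.141, 0.003, -3.14]
wrist_force: [0.7, -0.4, 0.5]
finger_gap: 93.8
finger_force: 0.0
clock: 12.25
eef_pos: [518.0, 117.5, 40.2]
eef_rot: [3.142, 0.0, -3.14]
wrist_force: [-0.1, -0.5, 0.3]
finger_gap: 94.3
finger_force: 0.0
clock: 12.55
eef_pos: [523.3, 117.8, 39.8]
eef_rot: [3.141, -0.002, -3.139]
wrist_force: [-5.4, 2.0, 3.2]
finger_gap: 94.4
finger_force: 2.3
```

```bash
for i in 1; do python3 -m jog '[[94,[-0.05,0,0],0],[94,[-0.05,0,0],0],[94,[-0.05,0,0],0],[94,[-0.05,0,0],0]]'; python3 -m jog '[[94,[-0.05,0,0],0],[94,[-0.05,0,0],0],[94,[-0.05,0,0],0],[94,[-0.05,0,0],0]]'; done
```

```text
clock: 12.95
eef_pos: [533.3, 117.9, 39.8]
eef_rot: [3.141, -0.002, -3.139]
wrist_force: [-4.4, 3.0, 3.0]
finger_gap: 93.9
finger_force: 2.4
clock: 13.35
eef_pos: [543.3, 117.9, 39.8]
eef_rot: [3.141, -0.002, -3.139]
wrist_force: [-5.2, 1.2, 1.8]
finger_gap: 94.3
finger_force: 2.4
```

Contact felt at x ≈ 521. It slides and turns at about 5 N.

```bash
python3 -m jog '[[94,[-0.06,0,0],0],[94,[-0.06,0,0],0],[94,[-0.06,0,0],0],[94,[-0.06,0,0],0],[94,[-0.06,0,0],0],[94,[-0.06,0,0],0],[94,[-0.06,0,0],0],[94,[-0.06,0,0],0],[94,[-0.06,0,0],0],[94,[-0.06,0,0],0]]'; python3 -m jog '[[94,[-0.06,0,0],0],[94,[-0.06,0,0],0],[94,[-0.06,0,0],0],[94,[-0.06,0,0],0],[94,[-0.06,0,0],0],[94,[-0.06,0,0],0],[94,[-0.06,0,0],0],[94,[-0.06,0,0],0]]'
```

```text
clock: 14.35
eef_pos: [573.3, 117.9, 39.8]
eef_rot: [3.141, -0.002, -3.139]
wrist_force: [-7.2, 1.1, 5.2]
finger_gap: 94.0
finger_force: 3.6
clock: 15.15
eef_pos: [597.2, 117.7, 39.9]
eef_rot: [-3.142, -0.002, -3.14]
wrist_force: [-7.3, 0.4, 4.2]
finger_gap: 94.1
finger_force: 3.6
```

```bash
python3 -m jog '[[94,[-0.04,0,0],0],[94,[-0.04,0,0],0],[94,[-0.04,0,0],0],[94,[-0.04,0,0],0],[94,[-0.04,0,0],0],[94,[-0.04,0,0],0],[94,[-0.04,0,0],0],[94,[-0.04,0,0],0]]'; python3 - <<'E'
from h import *
a=camera("scene")
cv2.imwrite("pics/s5.png",cv2.resize(a[130:330,240:400],(640,800))[:600,:,::-1])
E
```

```text
clock: 15.95
eef_pos: [613.2, 117.7, 39.9]
eef_rot: [-3.142, -0.002, -3.14]
wrist_force: [-7.5, -0.9, 5.0]
finger_gap: 93.8
finger_force: 3.6
```

View pics/s5.png

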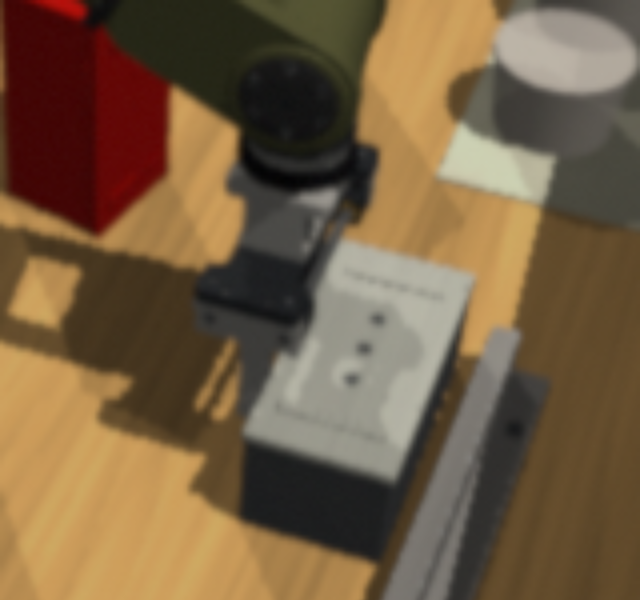

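The tin is parallel to the rail, about 15 mm off it. I creep in to feel the rail.

```bash
python3 -m jog '[[94,[-0.02,0,0],0],[94,[-0.02,0,0],0],[94,[-0.02,0,0],0],[94,[-0.02,0,0],0],[94,[-0.02,0,0],0],[94,[-0.02,0,0],0]]'; python3 -m jog '[[94,[-0.02,0,0],0],[94,[-0.02,0,0],0]]'
```

```text
clock: 16.6
eef_pos: [619.2, 117.8, 39.9]
eef_rot: [-3.142, -0.002, -3.14]
wrist_force: [-6.7, -0.7, 5.5]
finger_gap: 94.1
finger_force: 3.6
clock: 16.8
eef_pos: [621.2, 117.8, 39.9]
eef_rot: [-3.142, -0.002, -3.14]
wrist_force: [-7.1, -0.9, 4.5]
finger_gap: 93.7
finger_force: 3.6
```

```bash
python3 -m jog '[[94,[-0.02,0,0],0],[94,[-0.02,0,0],0]]'
```

```text
clock: 17.0
eef_pos: [623.1, 117.8, 39.8]
eef_rot: [-3.142, -0.002, -3.14]
wrist_force: [-7.1, 0.7, 4.0]
finger_gap: 93.8
finger_force: 3.6
```

```bash
python3 -m jog '[[94,[-0.02,0,0],0],[94,[-0.01,0,0],0]]'
```

```text
clock: 17.2
eef_pos: [624.7, 117.8, 39.9]
eef_rot: [-3.142, -0.002, -3.14]
wrist_force: [-6.7, -0.1, 5.0]
finger_gap: 94.1
finger_force: 3.6
```

```bash
python3 -m jog '[[94,[-0.02,0,0],0],[94,[-0.02,0,0],0]]'
```

```text
clock: 17.4
eef_pos: [626.7, 117.8, 39.9]
eef_rot: [-3.142, -0.002, -3.14]
wrist_force: [-7.2, -0.2, 4.6]
finger_gap: 93.9
finger_force: 3.6
```

```bash
python3 -m jog '[[94,[-0.02,0,0],0],[94,[-0.01,0,0],0]]'
```

```text
clock: 17.6
eef_pos: [627.0, 118.0, 39.9]
eef_rot: [3.142, -0.005, -3.141]
wrist_force: [-20.9, 2.2, 12.2]
finger_gap: 93.9
finger_force: 10.4
```

```bash
python3 -m jog '[[94,[-0.01,0,0],0],[94,[-0.01,0,0],0]]'
```

```text
clock: 17.8
eef_pos: [627.2, 118.4, 39.9]
eef_rot: [3.141, -0.007, -3.141]
wrist_force: [-26.8, 5.1, 16.5]
finger_gap: 93.8
finger_force: 13.8
```

Rail reached, and that was firmer than intended; I back off at once.

```bash
python3 -m jog '[[94,[0.05,0,0],0],[94,[0,0,0],0]]'; python3 - <<'E'
from fit import *
a=camera("scene")
cv2.imwrite("pics/s6.png",cv2.resize(a[130:330,240:400],(480,600),interpolation=cv2.INTER_CUBIC)[:,:,::-1])
E
```

```text
clock: 18.0
eef_pos: [627.2, 117.8, 39.9]
eef_rot: [-3.142, -0.0, -3.14]
wrist_force: [-4.2, 1.0, 0.9]
finger_gap: 94.1
finger_force: 2.0
```

View pics/s6.png

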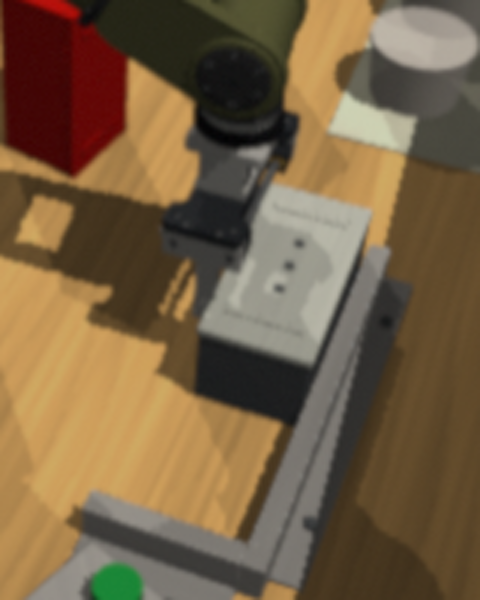

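```bash
python3 -m jog '[[94,[0.3,0,0],0],[94,[0.3,0,0],0],[94,[0,0,-0.9],0],[60,[0,0,-0.9],0],[60,[0,0,-0.9],0],[60,[0,0,0],0.0455],[60,[0,0,0],0.0455],[60,[0,0,0],0.0455],[60,[0,0,0],0.0455],[60,[0,0,0],0.0455],[60,[0,0,0],0.0455],[60,[0,0,0],0.0455],[60,[0,0,0],0.0455],[60,[0,0,0],0.0455],[60,[0,0,0],0.0455],[60,[0,0,0],0.0455],[60,[0,0,0],0]]'
python3 - <<'E'
from fit import *
D=lambda u,v:(240+u/3-.5,130+v/3-.5)
o=[("scene",D(275,185),(-50,100,90)),("scene",D(370,212),(50,100,90)),("scene",D(320,365),(50,-100,90)),("scene",D(202,325),(-50,-100,90)),("scene",D(198,390),(-50,-100,0)),("scene",D(293,420),(50,-100,0))]
fit(o,[685,127,0])
print(np.round(at_z("scene",[(381,150),(420,160),(390,120),(431,130)],70)))
E
```

```text
clock: 19.75
eef_pos: [597.5, 117.5, 174.9]
eef_rot: [3.141, 0.0, 1.568]
wrist_force: [-0.7, 0.7, -0.6]
finger_gap: 59.9
finger_force: 0.0
[ 6.90778e+02  1.12666e+02 -1.40000e-02] [-0.2 -1.8  3.  -1.2 -1.  -1.2 -0.3  0.2 -1.   1.7  3.8  3.5]
[[730. 480.  70.]
 [854. 477.  70.]
 [721. 667.  70.]
 [863. 662.  70.]]
```

```bash
python3 -m jog '[[60,[0.74,0.433,0],0],[60,[0.74,0.433,0],0],[60,[0.74,0.433,0],0],[60,[0.74,0.433,0],0],[60,[0,0,0.9],0],[60,[0,0,0.9],0],[60,[0,0,0.9],0],[60,[0,0,0],0],[60,[0,0,0],0]]'; python3 -m jog '[[60,[-0.1,0,0],0],[60,[-0.1,0,0],0],[60,[-0.06,0,0],0],[60,[-0.06,0,0],0]]'
```

```text
clock: 20.65
eef_pos: [684.2, 265.7, 41.0]
eef_rot: [3.141, -0.0, 1.573]
wrist_force: [0.4, 0.3, 0.9]
finger_gap: 60.3
finger_force: 0.0
clock: 21.05
eef_pos: [684.3, 249.2, 41.1]
eef_rot: [3.14, -0.0, 1.571]
wrist_force: [-0.1, -0.3, -0.8]
finger_gap: 60.0
finger_force: 0.0
```

```bash
python3 -m jog '[[60,[-0.05,0,0],0],[60,[-0.05,0,0],0],[60,[-0.05,0,0],0],[60,[-0.05,0,0],0]]'
```

```text
clock: 21.45
eef_pos: [683.8, 239.5, 39.9]
eef_rot: [-3.141, 0.0, 1.571]
wrist_force: [0.4, 0.2, -0.3]
finger_gap: 60.1
finger_force: 0.0
```

```bash
python3 -m jog '[[60,[-0.05,0,0],0],[60,[-0.05,0,0],0],[60,[-0.05,0,0],0],[60,[-0.05,0,0],0]]'
```

```text
clock: 21.85
eef_pos: [683.9, 229.5, 39.9]
eef_rot: [-3.142, -0.0, 1.571]
wrist_force: [-0.7, -0.2, 0.3]
finger_gap: 59.8
finger_force: 0.0
```

```bash
python3 -m jog '[[60,[-0.04,0,0],0],[60,[-0.04,0,0],0],[60,[-0.04,0,0],0],[60,[-0.04,0,0],0]]'
```

```text
clock: 22.25
eef_pos: [683.9, 221.5, 40.0]
eef_rot: [3.142, -0.0, 1.571]
wrist_force: [0.2, 0.2, 0.6]
finger_gap: 60.0
finger_force: 0.0
```

```bash
python3 -m jog '[[60,[-0.04,0,0],0],[60,[-0.04,0,0],0],[60,[-0.04,0,0],0],[60,[-0.04,0,0],0]]'
```

```text
clock: 22.65
eef_pos: [683.6, 214.4, 39.9]
eef_rot: [-3.141, -0.001, 1.571]
wrist_force: [-1.8, 5.3, -0.0]
finger_gap: 60.0
finger_force: 2.6
```

Contact at y ≈ 215 with 5 N. I slide it along the rail.

```bash
python3 -m jog '[[60,[-0.06,0,0],0],[60,[-0.06,0,0],0],[60,[-0.06,0,0],0],[60,[-0.06,0,0],0],[60,[-0.06,0,0],0],[60,[-0.06,0,0],0],[60,[-0.06,0,0],0],[60,[-0.06,0,0],0]]'
```

```text
clock: 23.45
eef_pos: [683.6, 190.3, 40.0]
eef_rot: [-3.141, -0.001, 1.571]
wrist_force: [-1.8, 5.7, -0.7]
finger_gap: 59.8
finger_force: 2.6
```

```bash
python3 -m jog '[[60,[-0.08,0,0],0],[60,[-0.08,0,0],0],[60,[-0.08,0,0],0],[60,[-0.08,0,0],0],[60,[-0.08,0,0],0],[60,[-0.08,0,0],0],[60,[-0.08,0,0],0],[60,[-0.08,0,0],0],[60,[-0.08,0,0],0],[60,[-0.08,0,0],0]]'
```

```text
clock: 24.45
eef_pos: [683.6, 150.3, 39.9]
eef_rot: [-3.141, -0.001, 1.571]
wrist_force: [-0.9, 5.2, -0.8]
finger_gap: 59.7
finger_force: 2.7
```

```bash
python3 -m jog '[[60,[-0.08,0,0],0],[60,[-0.08,0,0],0],[60,[-0.08,0,0],0],[60,[-0.08,0,0],0],[60,[-0.08,0,0],0],[60,[-0.08,0,0],0],[60,[-0.08,0,0],0],[60,[-0.08,0,0],0],[60,[-0.08,0,0],0],[60,[-0.08,0,0],0]]'
```

```text
clock: 25.45
eef_pos: [683.7, 110.3, 39.9]
eef_rot: [-3.141, -0.001, 1.571]
wrist_force: [-1.5, 5.5, 0.3]
finger_gap: 60.3
finger_force: 2.7
```

```bash
python3 -m jog '[[60,[-0.05,0,0],0],[60,[-0.05,0,0],0],[60,[-0.05,0,0],0],[60,[-0.05,0,0],0],[60,[-0.05,0,0],0],[60,[-0.05,0,0],0],[60,[-0.05,0,0],0],[60,[-0.05,0,0],0],[60,[0,0,0],0]]'; python3 - <<'E'
from fit import *
a=camera("scene");b=camera("side")
m=np.zeros((600,800,3),np.uint8)
m[:,:400]=cv2.resize(a[150:330,270:390],(400,600),interpolation=cv2.INTER_CUBIC);m[:,400:]=cv2.resize(b[130:310,195:315],(400,600),interpolation=cv2.INTER_CUBIC)
cv2.imwrite("pics/s7.png",m[:,:,::-1])
E
```

```text
clock: 26.35
eef_pos: [683.7, 89.9, 39.9]
eef_rot: [-3.141, -0.001, 1.571]
wrist_force: [-1.7, 2.3, 0.0]
finger_gap: 59.8
finger_force: 1.6
```

View pics/s7.png

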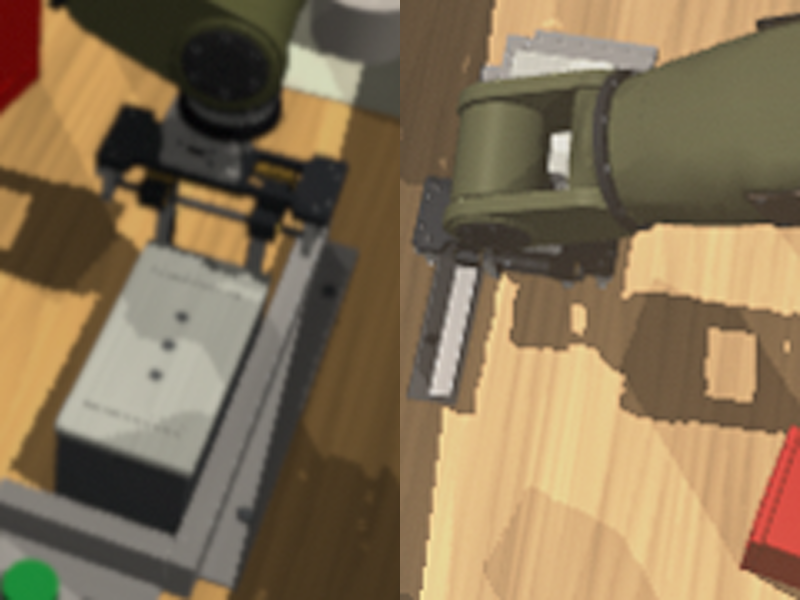

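The tin lies along the rail with a small gap to the stop (left, (180,540)). I creep in.

```bash
python3 -m jog '[[60,[-0.04,0,0],0],[60,[-0.04,0,0],0],[60,[-0.04,0,0],0],[60,[-0.03,0,0],0],[60,[-0.03,0,0],0]]'
```

```text
clock: 26.95
eef_pos: [683.6, 81.3, 39.9]
eef_rot: [-3.141, -0.001, 1.571]
wrist_force: [-1.9, 6.5, 1.6]
finger_gap: 59.9
finger_force: 3.4
```

```bash
python3 -m jog '[[60,[-0.02,0,0],0],[60,[-0.02,0,0],0],[60,[-0.02,0,0],0],[60,[-0.02,0,0],0]]'
```

```text
clock: 27.35
eef_pos: [683.6, 77.5, 39.9]
eef_rot: [-3.141, -0.001, 1.571]
wrist_force: [-3.1, 6.9, 1.9]
finger_gap: 60.1
finger_force: 3.6
```

```bash
python3 -m jog '[[60,[-0.02,0,0],0],[60,[-0.02,0,0],0],[60,[-0.01,0,0],0]]'
```

```text
clock: 27.65
eef_pos: [683.5, 75.0, 39.9]
eef_rot: [-3.141, -0.001, 1.571]
wrist_force: [-3.7, 7.3, 1.0]
finger_gap: 60.1
finger_force: 3.7
```

```bash
python3 -m jog '[[60,[-0.02,0,0],0],[60,[-0.02,0,0],0],[60,[-0.01,0,0],0]]'
```

```text
clock: 27.95
eef_pos: [683.5, 72.5, 39.9]
eef_rot: [-3.141, -0.001, 1.571]
wrist_force: [-3.8, 6.6, 1.5]
finger_gap: 60.3
finger_force: 3.8
```

```bash
python3 -m jog '[[60,[-0.02,0,0],0],[60,[-0.02,0,0],0],[60,[-0.01,0,0],0]]'
```

```text
clock: 28.25
eef_pos: [683.5, 70.1, 39.9]
eef_rot: [-3.141, -0.001, 1.571]
wrist_force: [-4.2, 8.4, 1.5]
finger_gap: 59.9
finger_force: 4.0
```

```bash
python3 -m jog '[[60,[-0.02,0,0],0],[60,[-0.01,0,0],0]]'
```

```text
clock: 28.45
eef_pos: [683.5, 70.0, 40.0]
eef_rot: [-3.141, -0.003, 1.571]
wrist_force: [-4.0, 17.9, 2.4]
finger_gap: 60.0
finger_force: 9.2
```

Stop felt: 18 N, of which about 11 N is on the stop. I hold 0.5 s, then withdraw.

```bash
python3 -m jog '[[60,[0,0,0],0],[60,[0,0,0],0],[60,[0,0,0],0],[60,[0,0,0],0],[60,[0,0,0],0]]'
```

```text
clock: 28.95
eef_pos: [683.5, 70.0, 40.0]
eef_rot: [-3.141, -0.003, 1.572]
wrist_force: [-2.7, 15.7, 1.9]
finger_gap: 60.1
finger_force: 7.9
```

```bash
python3 -m jog '[[60,[0.1,0,0],0],[60,[0.3,0,0],0],[60,[0.8,0,0],0],[60,[0.8,0,0],0],[60,[0.8,0,0],0],[60,[0,0,-0.9],0],[60,[0,0,-0.9],0],[60,[0,0,-0.9],0],[60,[0.9,0,0],0],[60,[0.9,0,0],0],[60,[0,0,0],0]]'; python3 - <<'E'
from fit import *
a=camera("scene");b=camera("side")
m=np.zeros((600,800,3),np.uint8)
m[:,:400]=cv2.resize(a[190:340,270:370],(400,600),interpolation=cv2.INTER_CUBIC);m[:,400:]=cv2.resize(b[130:280,195:295],(400,600),interpolation=cv2.INTER_CUBIC)
cv2.imwrite("pics/s8.png",m[:,:,::-1])
E
```

```text
clock: 30.05
eef_pos: [682.5, 303.4, 174.5]
eef_rot: [3.141, -0.0, 1.576]
wrist_force: [-0.6, -0.8, 0.3]
finger_gap: 60.5
finger_force: 0.0
```

View pics/s8.png

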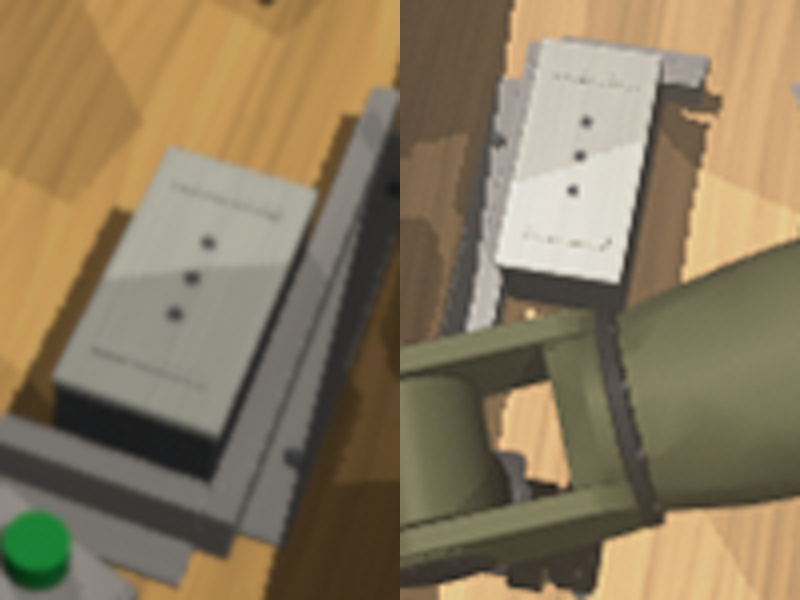

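The tin looks seated at the stop and along the rail. A light touch on its free side will confirm it is flush with the rail (contact expected at TCP x ≈ 626).

```bash
python3 -m jog '[[94,[-0.865,-0.205,0],0],[94,[-0.865,-0.205,0],0],[94,[-0.865,-0.205,0],0],[94,[-0.865,-0.205,0],0],[94,[-0.865,-0.205,0],0],[94,[-0.865,-0.205,0],0],[94,[-0.865,-0.205,0],0],[94,[-0.865,-0.205,0],0],[94,[0,0,0],-0.0455],[94,[0,0,0],-0.0455],[94,[0,0,0],-0.0455],[94,[0,0,0],-0.0455],[94,[0,0,0],-0.0455],[94,[0,0,0],-0.0455],[94,[0,0,0],-0.0455],[94,[0,0,0],-0.0455],[94,[0,0,0],-0.0455],[94,[0,0,0],-0.0455]]'; python3 -m jog '[[94,[0,0,0],-0.0455],[94,[0,0,0.9],0],[94,[0,0,0.9],0],[94,[0,0,0.9],0],[94,[-0.1,0,0],0],[94,[-0.1,0,0],0],[94,[-0.1,0,0],0],[94,[0,0,0],0]]'
```

```text
clock: 31.95
eef_pos: [601.6, -49.4, 175.1]
eef_rot: [-3.141, 0.0, 3.005]
wrist_force: [-1.3, 1.0, -0.1]
finger_gap: 94.0
finger_force: 0.0
clock: 32.75
eef_pos: [618.7, -48.7, 42.5]
eef_rot: [-3.141, 0.004, -3.14]
wrist_force: [-0.6, 0.3, -0.2]
finger_gap: 94.2
finger_force: 0.0
```

```bash
python3 -m jog '[[94,[-0.04,0,0],0],[94,[-0.02,0,0],0],[94,[-0.02,0,0],0]]'
```

```text
clock: 33.05
eef_pos: [621.1, -48.3, 40.4]
eef_rot: [-3.142, 0.0, -3.14]
wrist_force: [0.3, -0.6, -0.2]
finger_gap: 93.9
finger_force: 0.0
```

```bash
python3 -m jog '[[94,[-0.02,0,0],0],[94,[-0.02,0,0],0],[94,[-0.01,0,0],0]]'
```

```text
clock: 33.35
eef_pos: [623.5, -48.3, 39.9]
eef_rot: [3.142, -0.0, -3.14]
wrist_force: [0.7, -0.1, -0.8]
finger_gap: 93.9
finger_force: 0.0
```

```bash
python3 -m jog '[[94,[-0.02,0,0],0],[94,[-0.01,0,0],0]]'
```

```text
clock: 33.55
eef_pos: [625.0, -48.3, 39.9]
eef_rot: [3.142, 0.0, -3.14]
wrist_force: [-0.3, -0.1, -1.0]
finger_gap: 94.4
finger_force: 0.0
```

```bash
python3 -m jog '[[94,[-0.02,0,0],0],[94,[0,0,0],0]]'
```

```text
clock: 33.75
eef_pos: [625.1, -48.3, 39.9]
eef_rot: [3.141, -0.002, -3.14]
wrist_force: [-8.7, 0.3, 5.1]
finger_gap: 94.0
finger_force: 4.2
```

Stiff at once at x = 625 (9 N, no slide), so the tin is flush with the rail. I withdraw and hand in.

```bash
python3 -m jog '[[94,[0.1,0,0],0],[94,[0.4,0,0],0],[94,[0,0,-0.9],0],[94,[0,0,-0.9],0],[94,[0,0,-0.9],0],[94,[0,0,0],0],[94,[0,0,0],0]]'; python3 -c "
from cell import *
print(sign_off())"
```

```text
clock: 34.45
eef_pos: [601.0, -48.4, 175.5]
eef_rot: [-3.141, 0.002, -3.14]
wrist_force: [-0.4, 0.8, -0.7]
finger_gap: 94.4
finger_force: 0.0
the job is handed in; nothing more can be done
None
```

The tin was tipped lid up, pushed flush to the rail, pressed home against the stop and left there, and the job is handed in (34.5 s on the clock, no verdict shown). However, the first rail push overshot your 20 N limit: the wrist read about 27 N sideways (about 32 N in all), so the 30 N fail limit may have been passed.

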